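# Pack the probe kit tightly into its storage box

### The arm

A 6-joint arm with a two-finger parallel gripper is mounted at the origin on a cart in front of the work surface, level with it; the furniture and walls round the work are solid. World frame = base frame: x ahead of the robot, y to its left, z up, the work surface at z = 0. Lengths are in m, angles in rad, forces in N, time in s.
With the tool pointing down it reaches from about 0.35 to 0.775 m from the base axis. Payload 5.5 kg.
Tool frame: the origin (TCP) lies between the finger pads; the fingertips stand 8 mm ahead of it and the grasp point (between the pads) lies 11 mm behind it; z points along the fingers, y is the line along which they close (so a half turn about z gives the same grasp; the last joint's range is limited). The gripper opens to 85 mm and grips with 20 to 120 N. Pads are 22 mm wide; open, the fingers measure 114 mm over their backs; the gripper's body (76 mm by 85 mm) begins 54 mm behind the grasp point. The pads swing forward as they close: fully open they stand 13 mm farther back than shut.
Start: joints at [1.156, 0.313, 0.046, 1.304, 0, 1.431], TCP at [0.156, 0.553, 0.239] pointing down, gripper open.
Joint ranges: [-2.76, 2.76], [-0.86, 1.69], [-1.03, 1.26], [-2.2, 2.34], [-1.47, 1.5], [-3.14, 3.14]. Speed limits (rad/s): [2.57, 2.57, 3.14, 3.14, 3.14, 3.14].

### API

Orientations are given as a unit quaternion [w, x, y, z].
In Python, from workcell import env gives the robot as it stands.
- The arm moves only by the tool move_arm, never from a script. Its argument "moves" is one flat list of numbers, 5 for each row, row after row: the shift along the world's x, y, z in m, then the turn about the world's z in rad, then the finger opening in m, from 0 to 0.0854. A call has 1 to 12 rows; each row is the pose to reach, as a shift and turn from the pose commanded when the call began; what a row does not reach only later rows make up. A row lasts 1/12 s, in which the tool goes at most 41.7 mm and 7.16 degrees, less where a joint would pass 70% of its speed; a pose out of reach is approached as far as the arm can. A call with a gripper value outside its range is refused whole. The fingers move at their own pace and stop on an object; "newtons" is the grip in N (left out, the last holds). Time passes only in rows, so rows that repeat a pose let the fingers close. It gives the time, the measured TCP pose, the force, the opening and the grip force at its end, in the units of the state.
- env.get_state(): the state, without advancing time (a new reading comes with each control period).
- env.read_camera(name): name is "side" or "top"; returns a dict with "pixels" (420x560x3 uint8, red, green, blue), "camera_matrix" (3x3 intrinsics, pixels), "rvec" (rotation vector, rad) and "tvec" (3), from world to camera coordinates, as OpenCV has them. Camera axes: x right, y down, z forward; pixel columns grow to the right and rows downward; lengths in m; the calibration is good to about 2 mm. A picture is of the moment at which its call begins. There is no depth.
- env.hand_in(): hands the job in; it is judged then, once.
The state is a dict: "clock": time; "joint_pos": joint angles; "qvel": joint speeds; "tau": joint torques, N m; "tcp_pos": TCP position; "orientation": TCP orientation; "wrist_force": force on the tool from outside, world axes, zero at the start; "ft_torque": the same for the moment, N m; "finger_gap": finger opening in m; "grip_force": force on a finger pad.
Only numpy, scipy, OpenCV 4.12 (cv2) and the standard library are available. Lean on these libraries where they do the work, as an engineer would, in place of code of your own. Each camera call takes 0.05 s, during which the arm holds its last target. There are 200 camera calls.

### The job

Put the white pot and the small white stylus-tip box upright into the open wooden storage box, beside the V-block that is already in it, so that all three stand flat on its floor side by side. They only just fit in a row, and the V-block has slid to the middle, so make room by closing up the gaps. The pot and the small box are thin plastic, so never grip or press them with more than 20 N, and leave the other things on the table alone.

Things in the scene. Friction and masses are not known exactly. Their poses are not given: they have to be found in the camera images.
- storage_box: open wooden box with brass corners, fixed to the table; outside 74 (x) x 123.5 (y) x 30 (z) mm, walls and floor 5 mm thick, so inside 64 (x) x 113.5 (y) x 25 mm deep, floor 5 mm above the table; origin at the centre of its underside, y along its long side
- v_block: steel V-block standing loose in the box, 34 (x) x 46 (y) x 36 (z) mm, 0.25 kg; its groove runs along its x and opens upward; origin at the centre of its underside; it starts near the middle of the box with its x roughly along the box's long side (y)
- sample_pot: round white plastic pot with screw lid, diameter 53 mm, 60 mm high; origin at the centre of its underside, z up its axis
- probe_box: small white plastic box standing on edge, 24 (x) x 60 (y) x 62 (z) mm; fits only with its y across the storage box; origin at the centre of its underside
- loupe: bystander: black eyeglass loupe, diameter 42 mm, 37 mm high, loose; origin at the centre of its underside
- turned_ring: bystander: turned steel ring, diameter 40 mm, 18 mm high, loose; origin at the centre of its underside
Not all that is in view belongs to the job. Leave any orange or turquoise look-alike of the sample_pot alone.

How it is judged:
At the end, for the whole second after the job is handed in: V-block, pot and small box all stand inside the storage box, upright within 0.06 rad, undersides on its floor (no more than 2.5 mm above it), released and at rest (x of v_block in the frame of storage_box between -0.032 and 0.032 m and y of v_block in the frame of storage_box between -0.0565 and 0.0565 m and z of v_block in the frame of storage_box between 0.003 and 0.0075 m and angle between each of v_block, sample_pot, probe_box's own z axis and vertical below 0.06 rad and linear speed of each of v_block, sample_pot, probe_box below 0.02 m/s and x of sample_pot in the frame of storage_box between -0.032 and 0.032 m and y of sample_pot in the frame of storage_box between -0.0565 and 0.0565 m and z of sample_pot in the frame of storage_box between 0.003 and 0.0075 m and x of probe_box in the frame of storage_box between -0.032 and 0.032 m and y of probe_box in the frame of storage_box between -0.0565 and 0.0565 m and z of probe_box in the frame of storage_box between 0.003 and 0.0075 m); the robot touches nothing.
It fails at once if the pot gripped, pushed or pressed too hard: over 35 N a finger (70 N over both) or over 35 N against its neighbours or the storage box (contact force between the fingers and sample_pot above 70 N or contact force between sample_pot and storage_box above 35 N or contact force between sample_pot and v_block above 35 N or contact force between sample_pot and probe_box above 35 N).
It fails at once if the small white box gripped, pushed or pressed too hard: over 35 N a finger (70 N over both) or over 35 N against its neighbours or the storage box (contact force between the fingers and probe_box above 70 N or contact force between probe_box and storage_box above 35 N or contact force between probe_box and v_block above 35 N or contact force between probe_box and sample_pot above 35 N).
It fails at once if the loupe or the turned ring shifted by more than 20 mm (distance of any of loupe, turned_ring from where it was at the start of the episode above 0.02 m).
It also fails if it takes over 64 s, if anything falls off the work surface, if the arm or the gripper's body presses on something with over 40 N, if the wrist force passes 120 N, or if a joint passes its speed limit or range.

## Working session

There is one attempt and no reset: what is moved stays moved. The work goes in short steps, Python scripts to look and compute and a tool call to move; the robot and the scene stay as the last step left them, time stands still between calls to the robot, and variables do not carry over. Pictures are saved under pics/ and viewed, at most 10 in all, crops included, and the job is handed in when it is done.

Besides the shell and the picture viewer there is one more tool, called after "Call:" as name(argument=value, ...), one argument or row to a line, values as JSON. move_arm: Moves the arm, as the interface text tells. Its arguments: {"type":"object","properties":{"moves":{"type":"array"},"newtons":{"type":"number"}},"required":["moves"]}

```bash
mkdir -p pics; ls; python3 - <<'E'
from workcell import env
import cv2,numpy as np
s=env.get_state()
print({k:np.round(v,3).tolist() for k,v in s.items()})
for n in("top","side"):
    r=env.read_camera(n)
    cv2.imwrite(f"pics/{n}0.png",r["pixels"][:,:,::-1])
    print(n,r["camera_matrix"].tolist(),r["rvec"],r["tvec"])
    R=cv2.Rodrigues(r["rvec"])[0]; print(-R.T@np.ravel(r["tvec"]),R.tolist())
E
```

```text
pics
{'clock': 0.0, 'joint_pos': [1.156, 0.314, 0.045, 1.304, 0.0, 1.431], 'qvel': [0.001, 0.0, 0.002, -0.001, 0.001, 0.001], 'tau': [-0.001, -48.063, 29.853, 0.019, -0.0, -0.0], 'tcp_pos': [0.156, 0.553, 0.238], 'orientation': [-0.0, 0.137, 0.991, -0.001], 'wrist_force': [0.533, 0.056, -0.168], 'ft_torque': [-0.045, -0.049, -0.038], 'grip_force': 0.0, 'finger_gap': 0.086}
top [[450.88144231185464, 0.0, 272.7054425506756], [0.0, 450.88144231185464, 208.39077823873728], [0.0, 0.0, 1.0]] [ 2.16238091 -2.15629531  0.15308613] [0.04459312 0.52440694 1.16072968]
[0.36914838 0.05940809 1.21839432] [[0.0020664515516781723, -0.9999313922225742, 0.01152998810965667], [-0.9915309939941642, -0.003546038470301438, -0.12982185316853057], [0.12985383216112237, -0.011164070001186896, -0.991470294973117]]
side [[402.1713530749441, 0.0, 275.4564637355388], [0.0, 402.1713530749441, 214.38318740030613], [0.0, 0.0, 1.0]] [ 2.21316037 -0.34496439  0.18235113] [-0.44982024  0.16734006  1.00733217]
[ 0.20685023 -0.79383353  0.75637317] [[0.9509789784538685, -0.3090858614330922, 0.010242695006674171], [-0.18254083518702735, -0.5877511878127709, -0.7881797921248039], [0.24963538616962727, 0.7476727034517443, -0.6153598154617352]]
```

View pics/top0.png

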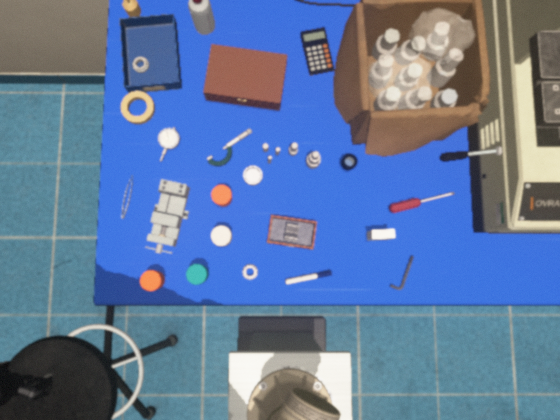

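View pics/side0.png

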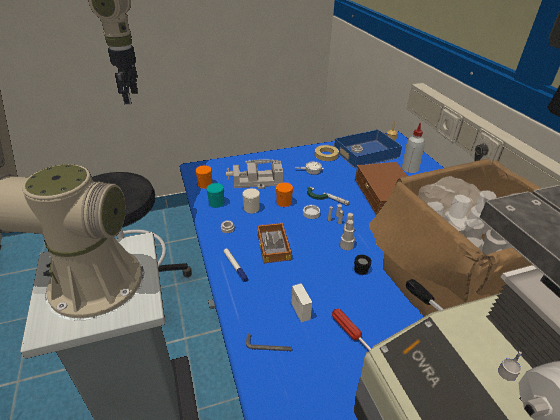

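The top view shows the storage box at (292,232), the white pot at (221,236), the probe box at (382,235), the ring at (250,272) and the loupe at (348,162). In the side view they are the storage box at (274,243), pot at (251,200) and probe box at (302,302). I'll enlarge these areas to see the edges.

```bash
cat > h.py <<'E'
import cv2,numpy as np
from workcell import env
class Cam:
    def __init__(s,n):
        r=env.read_camera(n); s.im=np.ascontiguousarray(r["pixels"]); s.K=r["camera_matrix"]
        s.rv=np.array(r["rvec"],float); s.t=np.ravel(r["tvec"]); s.R=cv2.Rodrigues(s.rv)[0]; s.C=-s.R.T@s.t
    def ray(s,uv):
        uv=np.atleast_2d(uv).astype(float)
        return (np.c_[uv,np.ones(len(uv))]@np.linalg.inv(s.K).T)@s.R
    def at(s,uv,z):
        d=s.ray(uv); return s.C+d*((z-s.C[2])/d[:,2])[:,None]
    def px(s,P): return cv2.projectPoints(np.atleast_2d(P).astype(float),s.rv,s.t,s.K,None)[0][:,0]
def tri(a,ua,b,ub):
    da=a.ray(ua)[0];db=b.ray(ub)[0]
    k=np.linalg.lstsq(np.c_[da,-db],b.C-a.C,rcond=None)[0]
    p=a.C+k[0]*da;q=b.C+k[1]*db
    return (p+q)/2,np.linalg.norm(p-q)
def crop(im,x,y,w,h,f): return cv2.resize(im[y:y+h,x:x+w],None,fx=f,fy=f,interpolation=cv2.INTER_NEAREST)
E
python3 - <<'E'
from h import *
T=Cam("top");S=Cam("side")
f=5
a=np.hstack([crop(T.im,205,212,32,48,f),crop(T.im,260,208,64,48,f),crop(T.im,360,212,44,48,f)])
b=np.hstack([crop(S.im,236,180,32,48,f),crop(S.im,250,218,48,48,f),crop(S.im,284,278,34,48,f)])
W=max(a.shape[1],b.shape[1]);p=lambda z:np.pad(z,((0,0),(0,W-z.shape[1]),(0,0)))
cv2.imwrite("pics/crop.png",np.vstack([p(a),p(b)])[:,:,::-1]);print(a.shape,b.shape)
for c,n,rs in((T,"T",[(205,215,32,42),(364,222,36,24)]),(S,"S",[(238,184,28,34),(286,280,30,44)])):
    for x,y,w,h in rs:
        r=c.im[y:y+h,x:x+w].astype(int)
        m=(r.min(2)>70)&(r[...,2]-r[...,0]<50)
        k,l,st,ce=cv2.connectedComponentsWithStats(m.astype(np.uint8))
        i=1+st[1:,4].argmax();print(n,st[i]+[x,y,0,0,0],ce[i]+[x,y])
E
```

```text
(240, 700, 3) (240, 570, 3)
T [211 225  21  21 360] [220.92222222 235.22222222]
T [367 229  29  11 288] [380.92361111 233.97916667]
S [243 188  17  25 369] [251.03794038 200.01355014]
S [292 283  20  39 562] [301.23843416 302.09074733]
```

View pics/crop.png

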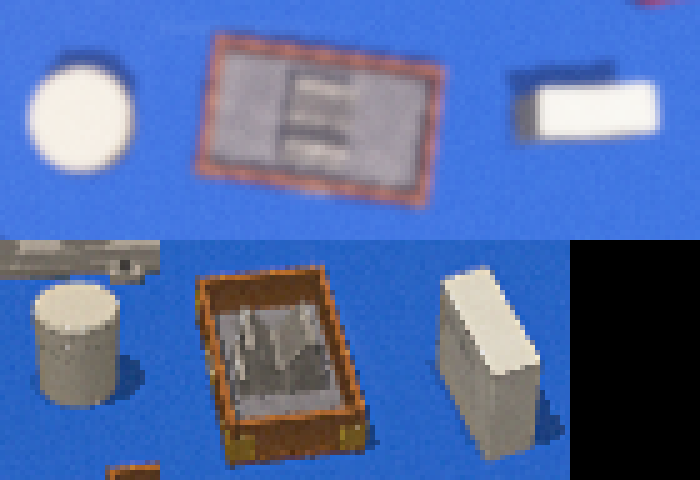

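The enlargement shows the box turned about 8° and the V-block near its middle, with the groove along the box's length. The probe box's 60 mm side lies along world y, so it needs about a quarter turn. The bright top faces can be separated from the sides in both views.

```bash
cat >> h.py <<'E'
def big(c,x,y,w,h,f,fn):
    """largest component of fn(roi upsampled) -> contour in image pixels"""
    r=cv2.resize(c.im[y:y+h,x:x+w],None,fx=f,fy=f,interpolation=cv2.INTER_CUBIC).astype(int)
    m=fn(r).astype(np.uint8)
    cs=cv2.findContours(m,cv2.RETR_EXTERNAL,cv2.CHAIN_APPROX_NONE)[0]
    k=max(cs,key=cv2.contourArea)[:,0].astype(np.float32)
    return (k+.5)/f-.5+[x,y]
def cen(k):
    m=cv2.moments(k.astype(np.float32)[:,None]);return np.array([m['m10'],m['m01']])/m['m00']
def rect(P):
    r=cv2.minAreaRect((P[:,:2]*1000).astype(np.float32))
    b=cv2.boxPoints(r);e=b[1]-b[0],b[2]-b[1];l=max(e,key=np.linalg.norm)
    return np.round(r[0],1),np.round([np.linalg.norm(v) for v in e],1),"long-axis deg",round(float(np.degrees(np.arctan2(l[1],l[0])))%180,1)
E
python3 - <<'E'
from h import *
np.set_printoptions(precision=4,suppress=True)
T=Cam("top");S=Cam("side")
for n,c,r in(("T pot",T,(221,236)),("T side",T,(366,236)),("S lid",S,(251,193)),("S body",S,(251,205)),("S ptop",S,(297,290)),("S pside",S,(304,310)),("T ptop",T,(382,234)),("Trim",T,(322,240)),("Trim2",T,(302,220)),("Tin",T,(312,230)),("blue",T,(340,250))):
    print(n,c.im[r[1],r[0]])
pt=big(T,205,215,32,42,8,lambda r:r[...,0]>150)
ps=big(S,238,182,28,36,8,lambda r:r[...,0]>178)
for n,a,b in(("pot",pt,ps),):
    P,e=tri(T,cen(a),S,cen(b));print(n,cen(a),cen(b),P,"gap",e)
    Q=T.at(a,.06)*1000;print(cv2.minEnclosingCircle(Q[:,:2].astype(np.float32)),rect(T.at(a,.06)))
bt=big(T,362,218,40,30,8,lambda r:r[...,0]>165)
bs=big(S,286,276,30,46,8,lambda r:r[...,0]>185)
P,e=tri(T,cen(bt),S,cen(bs));print("probe",cen(bt),cen(bs),P,"gap",e)
print(rect(T.at(bt,.062)),rect(S.at(bs,.062)))
nb=lambda r:(r[...,2]-r[...,0]<60)
xt=big(T,255,205,74,56,8,nb); print("box outer @.03",rect(T.at(xt,.03)))
brown=lambda r:(r[...,0]-r[...,2]>10)
xs=big(S,246,214,60,56,8,brown)
for c,k in((T,xt),(S,xs)):
    print(np.array(cv2.approxPolyDP(cv2.convexHull(k.astype(np.float32)[:,None]),2,True))[:,0].tolist())
# inner opening in top view at rim height
r=lambda r:~brown(r)
inn=big(T,266,214,50,38,8,r); print("inner",rect(T.at(inn,.03)),rect(T.at(inn,.005)))
E
```

```text
T pot [245 239 229]
T side [ 78 103 173]
S lid [212 199 177]
S body [124 118 105]
S ptop [222 214 198]
S pside [128 122 110]
T ptop [249 247 242]
Trim [ 66 117 225]
Trim2 [152 103 105]
Tin [133 121 135]
blue [ 68 122 227]
pot [220.5968 235.3814] [250.5943 193.0015] [0.4512 0.1804 0.0556] gap 0.0008769382294235806
((450.4726257324219, 180.02203369140625), 27.75689697265625) (array([450.7, 180.2]), array([54.2, 54.2], dtype=float32), 'long-axis deg', 177.8)
probe [382.9644 233.7019] [301.72   293.9045] [ 0.4566 -0.2391  0.0571] gap 0.0007546272643497765
(array([ 455.9, -237.6]), array([63.3, 27.5], dtype=float32), 'long-axis deg', 93.7) (array([ 455.1, -242.3]), array([59.8, 23.7], dtype=float32), 'long-axis deg', 93.3)
box outer @.03 (array([463.3,  -3.9]), array([ 78.8, 126.2], dtype=float32), 'long-axis deg', 81.6)
[[270.4375, 214.5625], [315.5625, 220.5625], [312.9375, 248.4375], [267.1875, 242.6875]]
[[281.9375, 222.6875], [290.3125, 249.6875], [290.1875, 259.1875], [263.9375, 262.5625], [256.9375, 225.4375]]
inner (array([462.9,  -4.5]), array([ 59.2, 108.6], dtype=float32), 'long-axis deg', 81.8) (array([464.8,  -5.8]), array([ 60.5, 110.8], dtype=float32), 'long-axis deg', 81.8)
```

The measurements agree. The pot is at (0.451, 0.180) and measured 56 mm high against 60. The probe box is at (0.456, -0.239), 57 mm against 62, with its long axis at 93.5°. The storage box centre is (0.463, -0.004), with its long axis at 81.7°. I'll start with the V-block, pushing it with closed fingers from its +y side to the -y end.

Call:
move_arm(
  moves=[0.3125,-0.521,-0.12,-1.441,0,0.3125,-0.521,-0.12,-1.441,0,0.3125,-0.521,-0.12,-1.441,0,0.3125,-0.521,-0.12,-1.441,0,0.3125,-0.521,-0.12,-1.441,0,0.3125,-0.521,-0.12,-1.441,0,0.3125,-0.521,-0.12,-1.441,0,0.3125,-0.521,-0.12,-1.441,0,0.3125,-0.521,-0.12,-1.441,0,0.3125,-0.521,-0.12,-1.441,0,0.3125,-0.521,-0.12,-1.441,0,0.3125,-0.521,-0.12,-1.441,0],
  newtons=20,
)

```text
clock: 1.3
tcp_pos: [0.4091, 0.1309, 0.1424]
orientation: [0.0, 0.758, 0.652, 0.0]
wrist_force: [0.5, 0.5, -0.2]
finger_gap: -0.0
grip_force: 0.0
```

Call:
move_arm(
  moves=[0,0,0,0,0,0,0,0,0,0,0,0,0,0,0],
)

```text
clock: 1.55
tcp_pos: [0.408, 0.1327, 0.1424]
orientation: [-0.0, 0.757, 0.654, -0.0]
wrist_force: [-0.6, -0.7, -0.2]
finger_gap: 0.0
grip_force: 0.0
```

Call:
move_arm(
  moves=[0.0605,-0.1003,-0.06,0,0,0.0605,-0.1003,-0.06,0,0,0.0605,-0.1003,-0.06,0,0,0.0605,-0.1003,-0.06,0,0,0.0605,-0.1003,-0.08,0,0,0.0605,-0.1003,-0.095,0,0,0.0605,-0.1003,-0.105,0,0,0.0605,-0.1003,-0.115,0,0,0.0605,-0.1003,-0.125,0,0,0.0605,-0.1003,-0.125,0,0],
)

```text
clock: 2.38
tcp_pos: [0.467, 0.0348, 0.0163]
orientation: [-0.001, 0.755, 0.655, -0.001]
wrist_force: [-0.0, 1.0, -0.3]
finger_gap: 0.0003
grip_force: 0.0
```

```bash
python3 - <<'E'
from h import *
T=Cam("top");S=Cam("side")
cv2.imwrite("pics/ins.png",np.hstack([crop(T.im,250,196,80,70,5),crop(S.im,240,190,70,70,5)])[:,:,::-1])
E
```

```text
(no output)
```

View pics/ins.png

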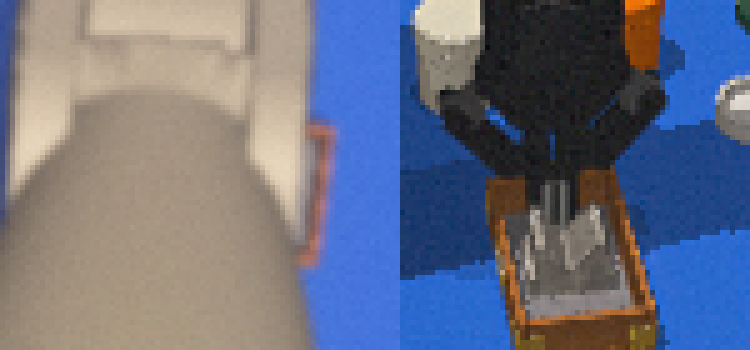

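The fingers stand inside the box at its +y end, behind the V-block and clear of the walls. Now I'll push it along the box.

Call:
move_arm(
  moves=[-0.0007,-0.005,0,0,0,-0.0014,-0.01,0,0,0,-0.0022,-0.015,0,0,0,-0.0029,-0.02,0,0,0,-0.0036,-0.025,0,0,0,-0.0043,-0.03,0,0,0,-0.005,-0.035,0,0,0,-0.0058,-0.04,0,0,0,-0.0061,-0.042,0,0,0,-0.0061,-0.042,0,0,0],
)

```text
clock: 3.32
tcp_pos: [0.4625, -0.0104, 0.0173]
orientation: [0.0, 0.757, 0.654, -0.0]
wrist_force: [0.0, 1.2, 0.9]
finger_gap: -0.0001
grip_force: 0.0
```

Call:
move_arm(
  moves=[-0.0003,-0.002,0,0,0,-0.0006,-0.004,0,0,0,-0.0006,-0.004,0,0,0],
)

```text
clock: 3.57
tcp_pos: [0.4619, -0.0138, 0.0173]
orientation: [0.0, 0.757, 0.654, -0.0]
wrist_force: [0.3, 0.3, -0.4]
finger_gap: -0.0001
grip_force: 0.3
```

Call:
move_arm(
  moves=[-0.0002,-0.001,0,0,0,-0.0003,-0.002,0,0,0,-0.0003,-0.002,0,0,0],
)

```text
clock: 3.82
tcp_pos: [0.4617, -0.0156, 0.0173]
orientation: [-0.0, 0.756, 0.654, -0.0]
wrist_force: [-0.3, 1.4, 0.2]
finger_gap: -0.0
grip_force: 0.5
```

Call:
move_arm(
  moves=[-0.0002,-0.001,0,0,0,-0.0003,-0.002,0,0,0,-0.0003,-0.002,0,0,0],
)

```text
clock: 4.07
tcp_pos: [0.4613, -0.0171, 0.0173]
orientation: [-0.0, 0.756, 0.654, 0.0]
wrist_force: [-0.2, 3.0, -0.0]
finger_gap: 0.0001
grip_force: 1.7
```

Call:
move_arm(
  moves=[-0.0002,-0.001,0,0,0,-0.0003,-0.0015,0,0,0,-0.0003,-0.0015,0,0,0],
)

```text
clock: 4.32
tcp_pos: [0.4612, -0.0173, 0.0173]
orientation: [-0.001, 0.756, 0.654, 0.001]
wrist_force: [1.3, 8.9, -0.4]
finger_gap: -0.0
grip_force: 4.5
```

Call:
move_arm(
  moves=[-0.0002,-0.001,0,0,0,-0.0003,-0.002,0,0,0,-0.0003,-0.002,0,0,0],
)

```text
clock: 4.57
tcp_pos: [0.4612, -0.0174, 0.0174]
orientation: [-0.003, 0.756, 0.655, 0.003]
wrist_force: [2.4, 16.9, 0.8]
finger_gap: 0.0
grip_force: 8.3
```

The V-block is seated against the end wall. While the fingers are still inside, I'll touch the other walls to pin down the box exactly.

Call:
move_arm(
  moves=[0.0014,0.01,0,0,0,0.0029,0.02,0,0,0,0.0043,0.0297,0,0,0,0.0102,0.0289,0,0,0,0.0142,0.0283,0,0,0,0.0181,0.0277,0,0,0,0.0201,0.0274,0,0,0,0.0221,0.0271,0,0,0,0.0231,0.027,0,0,0,0.0231,0.027,0,0,0],
)

```text
clock: 5.4
tcp_pos: [0.4841, 0.0057, 0.0173]
orientation: [-0.0, 0.757, 0.654, -0.0]
wrist_force: [-1.1, -0.2, 0.4]
finger_gap: 0.0002
grip_force: 0.0
```

Call:
move_arm(
  moves=[0.002,-0.0003,0,0,0,0.004,-0.0006,0,0,0,0.004,-0.0006,0,0,0],
)

```text
clock: 5.65
tcp_pos: [0.4844, 0.0058, 0.0168]
orientation: [-0.002, 0.757, 0.654, -0.002]
wrist_force: [-9.4, 0.4, 6.0]
finger_gap: -0.0001
grip_force: 4.2
```

Call:
move_arm(
  moves=[0.0015,-0.0002,0,0,0,0.003,-0.0004,0,0,0,0.003,-0.0004,0,0,0],
)

```text
clock: 5.9
tcp_pos: [0.4844, 0.0059, 0.0164]
orientation: [-0.004, 0.756, 0.654, -0.004]
wrist_force: [-14.4, 1.7, 12.3]
finger_gap: 0.0002
grip_force: 7.4
```

Call:
move_arm(
  moves=[-0.0099,0.0014,0,0,0,-0.0198,0.0029,0,0,0,-0.0297,0.0043,0,0,0,-0.0347,0.005,0,0,0,-0.0386,0.0056,0,0,0,-0.0406,0.0059,0,0,0,-0.0406,0.0059,0,0,0],
)

```text
clock: 6.48
tcp_pos: [0.4504, 0.0109, 0.0176]
orientation: [0.0, 0.756, 0.654, 0.0]
wrist_force: [-0.4, 0.3, -0.4]
finger_gap: -0.0
grip_force: 0.0
```

Call:
move_arm(
  moves=[-0.0015,0.0002,0,0,0,-0.003,0.0004,0,0,0,-0.003,0.0004,0,0,0],
)

```text
clock: 6.73
tcp_pos: [0.4482, 0.0112, 0.0176]
orientation: [0.001, 0.756, 0.654, 0.0]
wrist_force: [1.0, 0.9, -0.0]
finger_gap: 0.0004
grip_force: 0.7
```

Call:
move_arm(
  moves=[-0.0015,0.0002,0,0,0,-0.003,0.0004,0,0,0,-0.003,0.0004,0,0,0],
)

```text
clock: 6.98
tcp_pos: [0.4481, 0.0111, 0.0181]
orientation: [0.002, 0.757, 0.654, 0.002]
wrist_force: [7.4, -0.7, -5.6]
finger_gap: -0.0002
grip_force: 3.8
```

Call:
move_arm(
  moves=[0.01,-0.0014,0,0,0,0.0188,-0.0027,0,0,0,0.0202,0.0072,0,0,0,0.0217,0.0171,0,0,0,0.0228,0.025,0,0,0,0.0231,0.027,0,0,0,0.0231,0.027,0,0,0],
)

```text
clock: 7.57
tcp_pos: [0.4669, 0.0397, 0.0172]
orientation: [-0.0, 0.756, 0.655, -0.0]
wrist_force: [0.3, 1.2, -0.5]
finger_gap: 0.0005
grip_force: 0.0
```

Call:
move_arm(
  moves=[0.0002,0.0015,0,0,0,0.0004,0.003,0,0,0,0.0004,0.003,0,0,0],
)

```text
clock: 7.82
tcp_pos: [0.4671, 0.0401, 0.0173]
orientation: [0.001, 0.757, 0.654, -0.002]
wrist_force: [-2.7, -7.6, 0.9]
finger_gap: 0.0001
grip_force: 3.7
```

The touches put the box centre about 1.5 mm off the camera estimate. The free length is 79.5 mm, as expected with the V-block flat against the wall. Next is the probe box.

Call:
move_arm(
  moves=[0,-0.004,0.04,0,0,0,-0.004,0.08,0,0,0,-0.03,0.1,0,0.085,-0.0104,-0.282,0.1,0.206,0.085,-0.0104,-0.282,0.1,0.206,0.085,-0.0104,-0.282,0.1,0.206,0.085,-0.0104,-0.282,0.1,0.206,0.085,-0.0104,-0.282,0.1,0.206,0.085,-0.0104,-0.282,0.1,0.206,0.085,-0.0104,-0.282,0.1,0.206,0.085,-0.0104,-0.282,0.1,0.206,0.085,-0.0104,-0.282,0.1,0.206,0.085],
)

```text
clock: 8.82
tcp_pos: [0.457, -0.2404, 0.1171]
orientation: [-0.001, 0.686, 0.728, 0.0]
wrist_force: [-0.5, 0.0, -0.3]
finger_gap: 0.0855
grip_force: 0.0
```

Call:
move_arm(
  moves=[0,0.001,-0.04,0,0.085,0,0.001,-0.08,0,0.085,0,0.001,-0.098,0,0.085,0,0.001,-0.098,0,0.085,0,0.001,-0.098,0,0.04,0,0.001,-0.098,0,0.03,0,0.001,-0.098,0,0.02,0,0.001,-0.098,0,0.02,0,0.001,-0.098,0,0.02,0,0.001,-0.098,0,0.02,0],
  newtons=20,
)

```text
validation failed for argument at $.mo...
```

Call:
move_arm(
  moves=[0,0.001,-0.04,0,0.085,0,0.001,-0.08,0,0.085,0,0.001,-0.098,0,0.085,0,0.001,-0.098,0,0.085,0,0.001,-0.098,0,0.04,0,0.001,-0.098,0,0.03,0,0.001,-0.098,0,0.02,0,0.001,-0.098,0,0.02,0,0.001,-0.098,0,0.02,0,0.001,-0.098,0,0.02],
  newtons=20,
)

```text
clock: 9.65
tcp_pos: [0.4585, -0.2399, 0.0209]
orientation: [0.001, 0.685, 0.728, 0.0]
wrist_force: [-0.7, 0.4, 6.8]
finger_gap: 0.0236
grip_force: 23.0
```

Call:
move_arm(
  moves=[0,0,0,0,0.085,0,0,0,0,0.085,0,0,0,0,0.085,0,0,0.021,0.125,0.085,0,0,0.021,0.25,0.085,0,0,0.021,0.6,0.085,0,0,0.021,1.571,0.085,0,0,0.021,1.571,0.085,0,0,0.021,1.571,0.085,0,0,0.021,1.571,0.085,0,0,0.021,1.571,0.085,0,0,0.021,1.571,0.085],
)

```text
clock: 10.65
tcp_pos: [0.4573, -0.2392, 0.0402]
orientation: [-0.0, 0.188, 0.982, 0.0]
wrist_force: [0.7, -0.9, -0.0]
finger_gap: 0.0846
grip_force: 0.0
```

```bash
python3 - <<'E'
from h import *
s=env.get_state();o=s["orientation"];print(np.round(s["tcp_pos"],4),np.arctan2(o[2]**2-o[1]**2,2*o[1]*o[2]),s["finger_gap"],s["wrist_force"])
E
```

```text
[ 0.4573 -0.2392  0.0402] 1.1920353264276402 0.0846159385866301 [ 0.71423226 -0.92129824 -0.00465186]
```

Call:
move_arm(
  moves=[0,0,0,0.44,0.085,0,0,0,0.44,0.085,0,0,0,0.44,0.085,0,0,0,0.44,0.085,0,0,0,0.44,0.085,0,0,0,0.44,0.07,0,0,0,0.44,0.055,0,0,0,0.44,0.055,0,0,0,0.44,0.055,0,0,0,0.44,0.055,0,0,0,0.44,0.055],
  newtons=20,
)

```text
clock: 11.57
tcp_pos: [0.4576, -0.2393, 0.0404]
orientation: [0.0, -0.027, 1.0, 0.0]
wrist_force: [0.2, -0.2, 0.9]
finger_gap: 0.06
grip_force: 22.6
```

Call:
move_arm(
  moves=[0,0,0.03,0,0.055,0,0,0.065,0.1,0.055,0.001,0.03,0.065,0.225,0.055,0.002,0.06,0.065,0.35,0.055,0.003,0.09,0.065,0.475,0.055,0.004,0.12,0.065,0.6,0.055,0.005,0.15,0.065,0.725,0.055,0.006,0.18,0.065,0.85,0.055,0.006,0.2,0.065,0.975,0.055,0.006,0.215,0.065,1.1,0.055,0.006,0.227,0.065,1.225,0.055,0.006,0.227,0.065,1.367,0.055],
)

```text
clock: 12.57
tcp_pos: [0.4629, -0.0101, 0.1053]
orientation: [-0.0, -0.65, 0.76, 0.001]
wrist_force: [-0.3, 0.1, -0.6]
finger_gap: 0.0601
grip_force: 22.5
```

Call:
move_arm(
  moves=[0,0,0,0.03,0.055,0,0,0,0.03,0.055],
)

```text
clock: 12.73
tcp_pos: [0.4634, -0.0118, 0.1053]
orientation: [-0.0, -0.658, 0.753, 0.0]
wrist_force: [-0.5, 0.3, -0.5]
finger_gap: 0.0597
grip_force: 22.5
```

```bash
python3 - <<'E'
from h import *
s=env.get_state();o=s["orientation"];print(np.round(s["tcp_pos"],4),np.arctan2(o[2]**2-o[1]**2,2*o[1]*o[2]),s["finger_gap"],s["wrist_force"],s["grip_force"])
T=Cam("top");S=Cam("side")
cv2.imwrite("pics/probe.png",np.hstack([crop(T.im,250,196,80,70,5),crop(S.im,230,170,80,100,4)[:350]])[:,:,::-1])
E
```

```text
[ 0.4634 -0.0118  0.1053] 3.0073811320605124 0.05973306498028237 [-0.45713097  0.29862601 -0.51384193] 22.482744455337524
```

View pics/probe.png

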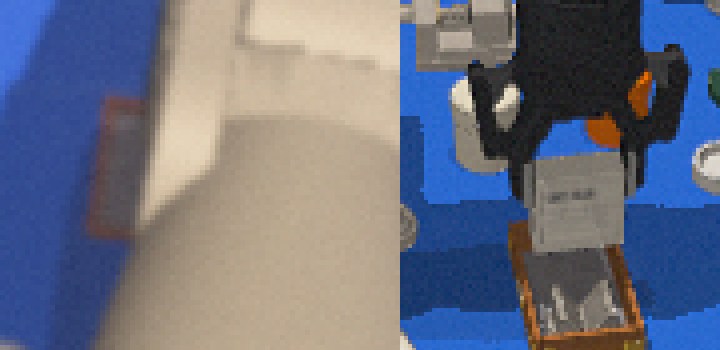

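The probe box hangs upright and aligned over the free part of the box, with the V-block flat at the far end. Now lowering it.

Call:
move_arm(
  moves=[0,0,-0.015,-0.01,0.055,0,0,-0.03,-0.01,0.055,0,0,-0.037,-0.01,0.055,0,0,-0.042,-0.01,0.055,0,0,-0.047,-0.01,0.055,0,0,-0.052,-0.01,0.055,0,0,-0.056,-0.01,0.055,0,0,-0.056,-0.01,0.055],
)

```text
clock: 13.5
tcp_pos: [0.4633, -0.0123, 0.0489]
orientation: [-0.0, -0.654, 0.757, 0.0]
wrist_force: [-0.2, 0.0, -0.1]
finger_gap: 0.0597
grip_force: 22.5
```

Call:
move_arm(
  moves=[0,0,-0.002,0,0.055,0,0,-0.0035,0,0.055,0,0,-0.0035,0,0.055],
)

```text
clock: 13.75
tcp_pos: [0.4636, -0.0123, 0.0459]
orientation: [0.0, -0.654, 0.757, -0.0]
wrist_force: [-0.2, -0.5, -0.2]
finger_gap: 0.0596
grip_force: 22.5
```

Call:
move_arm(
  moves=[-0.0003,-0.002,0,0,0.055,-0.0006,-0.004,0,0,0.055,-0.0007,-0.0045,0,0,0.055,-0.0007,-0.0045,0,0,0.055],
)

```text
clock: 14.08
tcp_pos: [0.463, -0.017, 0.0461]
orientation: [0.0, -0.654, 0.757, -0.0]
wrist_force: [0.0, 0.1, 0.3]
finger_gap: 0.0596
grip_force: 22.5
```

Call:
move_arm(
  moves=[-0.0001,-0.001,0,0,0.055,-0.0003,-0.002,0,0,0.055,-0.0003,-0.002,0,0,0.055],
)

```text
clock: 14.33
tcp_pos: [0.4628, -0.0176, 0.0461]
orientation: [0.001, -0.654, 0.756, 0.001]
wrist_force: [1.1, 6.1, 0.4]
finger_gap: 0.06
grip_force: 22.6
```

Call:
move_arm(
  moves=[0.0001,0.0005,-0.001,0,0.055,0.0001,0.001,-0.002,0,0.055,0.0001,0.001,-0.0025,0,0.055,0.0001,0.001,-0.0025,0,0.055],
)

```text
clock: 14.67
tcp_pos: [0.463, -0.0175, 0.0453]
orientation: [0.001, -0.654, 0.757, -0.0]
wrist_force: [-5.2, 3.5, 18.5]
finger_gap: 0.0594
grip_force: 24.8
```

Call:
move_arm(
  moves=[0,0,0.0015,0,0.055,0,0,0.002,0,0.065,0,0,0.002,0,0.085,0,0,0.002,0,0.085,0,0,0.03,0,0.085,0,0,0.07,0,0.085,0,0.04,0.08,0,0.085,0,0.08,0.08,0,0.085,0,0.12,0.08,0,0.085,0,0.16,0.08,0,0.085,0,0.195,0.08,0,0.085,0,0.195,0.08,0,0.085],
)

```text
clock: 15.67
tcp_pos: [0.4625, 0.1822, 0.1233]
orientation: [0.001, -0.656, 0.755, 0.001]
wrist_force: [-0.0, -0.7, -1.2]
finger_gap: 0.0851
grip_force: 0.0
```

```bash
python3 - <<'E'
from h import *
np.set_printoptions(precision=4,suppress=True)
s=env.get_state();o=s["orientation"];print(np.round(s["tcp_pos"],4),np.arctan2(o[2]**2-o[1]**2,2*o[1]*o[2]),s["finger_gap"],s["wrist_force"],s["grip_force"])
T=Cam("top");S=Cam("side")
cv2.imwrite("pics/probe_in.png",np.hstack([crop(T.im,250,196,80,70,5),crop(S.im,240,190,70,70,5)])[:,:,::-1])
E
```

```text
[0.4625 0.1822 0.1233] 3.0021448931498105 0.0851200282439258 [-0.0132 -0.715  -1.2446] 0.0
```

View pics/probe_in.png

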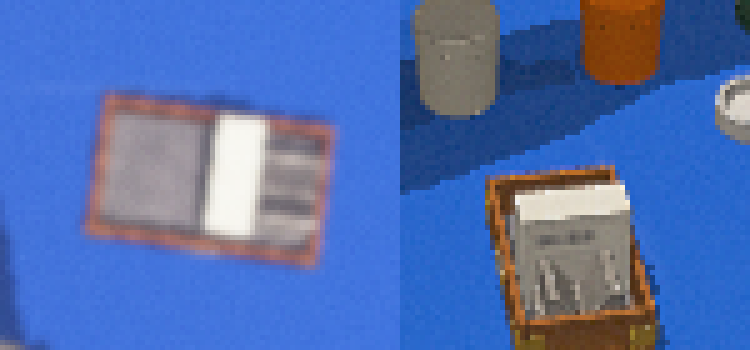

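The probe box stands upright and flush against the V-block, leaving an open bay for the pot. Next I'll centre the pot by squeezing it first along the box's long axis.

Call:
move_arm(
  moves=[-0.011,-0.003,0,-0.125,0.085,-0.011,-0.003,0,-0.25,0.085,-0.011,-0.003,0,-0.375,0.085,-0.011,-0.003,0,-0.5,0.085,-0.011,-0.003,0,-0.625,0.085,-0.011,-0.003,0,-0.75,0.085,-0.011,-0.003,0,-0.875,0.085,-0.011,-0.003,0,-1.0,0.085,-0.011,-0.003,0,-1.125,0.085,-0.011,-0.003,0,-1.25,0.085,-0.011,-0.003,0,-1.375,0.085,-0.011,-0.003,-0.02,-1.5,0.085],
)

```text
clock: 16.77
tcp_pos: [0.4545, 0.1731, 0.106]
orientation: [0.003, 0.042, 0.999, 0.0]
wrist_force: [1.4, 0.6, 0.3]
finger_gap: 0.0848
grip_force: 0.0
```

```bash
cat > st.py <<'E'
from h import *
s=env.get_state();o=s["orientation"];print(np.round(s["tcp_pos"],4),round(float(np.arctan2(o[2]**2-o[1]**2,2*o[1]*o[2])),4),s["finger_gap"],s["wrist_force"],s["grip_force"])
E
python3 st.py
```

```text
[0.4545 0.1731 0.106 ] 1.4874 0.08480005943210994 [1.37672879 0.60271163 0.29068889] 0.0
```

Call:
move_arm(
  moves=[-0.0005,0.0045,0,-0.07,0.085,-0.0005,0.0045,-0.02,-0.07,0.085,-0.0005,0.0045,-0.05,-0.07,0.085,-0.0005,0.0045,-0.073,-0.07,0.085,-0.0005,0.0045,-0.073,-0.07,0.085,-0.0005,0.0045,-0.073,-0.07,0.07,-0.0005,0.0045,-0.073,-0.07,0.055,-0.0005,0.0045,-0.073,-0.07,0.048,-0.0005,0.0045,-0.073,-0.07,0.048,-0.0005,0.0045,-0.073,-0.07,0.048,-0.0005,0.0045,-0.073,-0.07,0.048],
  newtons=20,
)

```text
clock: 17.68
tcp_pos: [0.4526, 0.1787, 0.032]
orientation: [0.002, 0.072, 0.997, 0.0]
wrist_force: [-0.6, -1.6, 6.2]
finger_gap: 0.0518
grip_force: 21.1
```

```bash
python3 st.py
```

```text
[0.4526 0.1787 0.032 ] 1.4259 0.051807031066089776 [-0.5549339  -1.61280192  6.19814668] 21.073216684162617
```

Call:
move_arm(
  moves=[0,0,0,0,0.085,0,0,0,0,0.085,0,0,0.01,0.125,0.085,0,0,0.01,0.25,0.085,0,0,0.01,0.375,0.085,0,0,0.01,0.5,0.085,0,0,0.01,0.625,0.085,0,0,0.01,0.75,0.085,0,0,0.01,0.875,0.085,0,0,0.01,1.0,0.085,0,0,0.01,1.125,0.085,0,0,0.01,1.25,0.085],
)

```text
clock: 18.68
tcp_pos: [0.4509, 0.1789, 0.0403]
orientation: [-0.0, -0.528, 0.849, 0.0]
wrist_force: [0.8, 0.2, 1.0]
finger_gap: 0.0849
grip_force: 0.0
```

Call:
move_arm(
  moves=[0,0,0,0.125,0.085,0,0,0,0.25,0.085,0,0,0,0.321,0.085,0,0,0,0.321,0.085,0,0,0,0.321,0.07,0,0,0,0.321,0.055,0,0,0,0.321,0.048,0,0,0,0.321,0.048,0,0,0,0.321,0.048,0,0,0,0.321,0.048],
  newtons=20,
)

```text
clock: 19.52
tcp_pos: [0.4513, 0.1788, 0.0406]
orientation: [0.0, -0.654, 0.756, 0.0]
wrist_force: [-0.6, -0.5, 2.3]
finger_gap: 0.0511
grip_force: 20.7
```

```bash
python3 st.py
```

```text
[0.4513 0.1788 0.0406] 2.9967 0.05111665437716654 [-0.57186625 -0.54799276  2.29526747] 20.718944258987904
```

Call:
move_arm(
  moves=[0,0,0.03,0,0.048,0,0,0.06,0,0.048,0.004,-0.035,0.06,0,0.048,0.008,-0.07,0.06,0,0.048,0.012,-0.105,0.06,0,0.048,0.015,-0.13,0.06,0,0.048,0.0172,-0.15,0.06,0,0.048,0.0172,-0.156,0.06,0,0.048,0.0172,-0.156,0.06,0,0.048,0.0172,-0.156,0.06,0,0.048],
)

```text
clock: 20.35
tcp_pos: [0.468, 0.0229, 0.1002]
orientation: [-0.0, -0.654, 0.757, 0.001]
wrist_force: [0.2, 0.3, -0.7]
finger_gap: 0.0508
grip_force: 21.6
```

```bash
python3 - <<'E'
exec(open("st.py").read())
T=Cam("top");S=Cam("side")
cv2.imwrite("pics/pot.png",np.hstack([crop(T.im,250,196,80,70,5),crop(S.im,240,170,70,80,5)[:350]])[:,:,::-1])
E
```

```text
[0.468  0.0229 0.1002] 2.9961 0.05083408529062573 [ 0.1817065   0.29900389 -0.69985911] 21.5537049624254
```

View pics/pot.png

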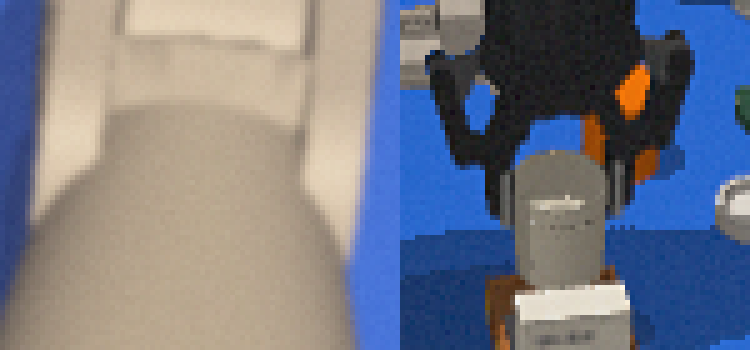

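The pot hangs upright beside the probe box, just clear of it, with no contact force. Lowering it slowly.

Call:
move_arm(
  moves=[0,0,-0.008,0,0.048,0,0,-0.016,0,0.048,0,0,-0.023,0,0.048,0,0,-0.026,0,0.048,0,0,-0.029,0,0.048,0,0,-0.032,0,0.048,0,0,-0.035,0,0.048,0,0,-0.035,0,0.048],
)

```text
clock: 21.12
tcp_pos: [0.4681, 0.0227, 0.0649]
orientation: [-0.0, -0.654, 0.756, 0.0]
wrist_force: [0.0, -0.0, -1.0]
finger_gap: 0.0509
grip_force: 21.5
```

Bottom is below the rim without contact.

Call:
move_arm(
  moves=[0,0,-0.004,0,0.048,0,0,-0.008,0,0.048,0,0,-0.012,0,0.048,0,0,-0.015,0,0.048,0,0,-0.017,0,0.048,0,0,-0.0185,0,0.048,0,0,-0.0185,0,0.048],
)

```text
clock: 21.7
tcp_pos: [0.4681, 0.0227, 0.0466]
orientation: [-0.0, -0.654, 0.756, 0.0]
wrist_force: [-0.2, 0.2, -1.4]
finger_gap: 0.0512
grip_force: 21.6
```

Call:
move_arm(
  moves=[0,0,-0.001,0,0.048,0,0,-0.002,0,0.048,0,0,-0.002,0,0.048],
)

```text
clock: 21.95
tcp_pos: [0.4686, 0.0227, 0.0456]
orientation: [0.0, -0.654, 0.756, -0.0]
wrist_force: [-2.0, 0.3, 4.7]
finger_gap: 0.0511
grip_force: 21.8
```

Floor contact at the expected height. Releasing and withdrawing straight up.

Call:
move_arm(
  moves=[0,0,0.0005,0,0.052,0,0,0.0005,0,0.065,0,0,0.0005,0,0.085,0,0,0.0005,0,0.085,0,0,0.02,0,0.085,0,0,0.06,0,0.085,0,0,0.1,0,0.085,-0.04,0.04,0.12,0,0.085,-0.04,0.08,0.13,0,0.085,-0.04,0.12,0.13,0,0.085,-0.04,0.16,0.13,0,0.085,-0.04,0.2,0.13,0,0.085],
)

```text
clock: 22.95
tcp_pos: [0.4282, 0.2159, 0.1759]
orientation: [0.001, -0.654, 0.757, -0.0]
wrist_force: [0.8, 0.5, -0.5]
finger_gap: 0.0853
grip_force: 0.0
```

```bash
python3 - <<'E'
exec(open("st.py").read())
T=Cam("top");S=Cam("side")
cv2.imwrite("pics/end.png",np.hstack([crop(T.im,250,196,80,70,5),crop(S.im,240,190,70,70,5)])[:,:,::-1])
E
```

```text
[0.4282 0.2159 0.1759] 2.9961 0.08528556940021527 [ 0.78916466  0.4657139  -0.54160226] 0.0
```

View pics/end.png

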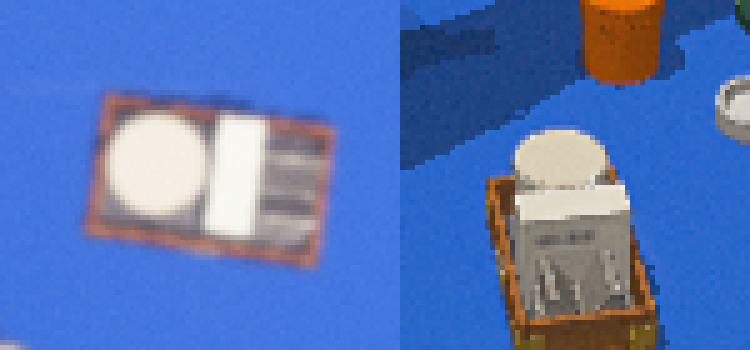

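The final picture shows the pot, probe box and V-block upright in a row inside the box, and the arm is clear. The release height puts the pot's underside 5 mm above the table, which is the box floor. Handing in.

```bash
python3 -c "
from workcell import env
print(env.hand_in())"
```

```text
the job is handed in; nothing more can be done
None
```

The white pot, the probe box and the V-block stand upright side by side in the storage box; I handed the job in at about 23 s, but the hand-in gave no verdict. The grip was set to its 20 N minimum, yet the pad reading ran a little over your limit: up to 24.8 N on the probe box and 21.8 N on the pot, under the 35 N fail limit.

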